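# Couple the pull rod to its yoke with the pin

## Robot

A 6-joint arm with a two-finger parallel gripper is mounted at the origin on a cart in front of the work surface, level with it; the furniture and walls round the work are solid. World frame = base frame: x ahead of the robot, y to its left, z up, the work surface at z = 0. Lengths are in mm, angles in degrees, forces in N, time in s.
With the tool pointing down it reaches from about 300 to 850 mm from the base axis. Payload 4.2 kg.
Tool frame: the origin (TCP) lies at the very end of the fingers, on their centre line; the grasp point (between the pads) lies 19 mm behind it (env.grip_point_offset is the distance from the TCP to the grasp point, in mm); z points along the fingers, y is the line along which they close (so a half turn about z gives the same grasp; the last joint's range is limited). The gripper opens to 91 mm and grips with 3 to 60 N. Pads are 32 mm wide; open, the fingers measure 118 mm over their backs; the gripper's body (76 mm by 178 mm) begins 60 mm behind the grasp point.
Start: joints at [-66.578, 18.312, 89.639, -0, 72.044, -1.146], TCP at [239.078, -522.958, 213.976] pointing down, gripper open.
Joint ranges: [-177.97, 177.97], [-48.28, 115.42], [12.27, 149.76], [-77.06, 257.06], [2.81, 150.46], [-146.56, 146.56]. Speed limits (degrees/s): [147.25, 147.25, 180, 180, 180, 180].

## Interface

Orientations are given as [roll, pitch, yaw] about the fixed x, y, z axes, in that order (R = Rz(yaw) Ry(pitch) Rx(roll)).
In Python, from workcell import env gives the robot as it stands. The module is installed in compiled form; this text tells all that it offers.
- The arm moves only by the tool arm_command, never from a script. Its argument "rows" is a list of rows, each an object with "delta_pos": the shift along the tool's x, y, z in mm, a list of three; "roll": the turn about the tool's z in units of 5 degrees (1.0 is 5 degrees); "jaw": the opening in per cent of the stroke, from 0 (shut) to 100 (fully open). A call has 1 to 20 rows; each row is the pose to reach, as a shift and turn from the pose commanded when the call began, along the tool's axes at that moment; what a row does not reach only later rows make up. A row lasts 1/12 s, in which the tool goes at most 41.7 mm and 7.16 degrees, less where a joint would pass 70% of its speed; a pose out of reach is approached as far as the arm can. A call with a gripper value outside its range is refused whole. The fingers move at their own pace and stop on an object; "squeeze" is the grip in N (left out, the last holds). Time passes only in rows, so rows that repeat a pose let the fingers close. It gives the time, the measured TCP pose, the force, the opening and the grip force at its end, in the units of the state.
- env.state(): the state, without advancing time (a new reading comes with each control period).
- env.grab_frame(name): name is "scene" or "top"; returns a dict with "img" (480x640x3 uint8, blue, green, red), "z_map" (480x640 float32, mm along the optical axis (not along the pixel's ray), 0 where there is no reading), "fov_y" (degrees; the focal length in pixels is half the picture's height over the tangent of half this angle, whatever the lens; pixels are square), "cx", "cy" (the principal point, pixels), "dist" ([k1, k2, p1, p2, k3] as OpenCV has them; the pictures are not rectified), "R" (3x3) and "t" (3): a world point X has camera coordinates R X + t. Camera axes: x right, y down, z forward; pixel columns grow to the right and rows downward; lengths in mm; the calibration is good to about 2 mm. A picture is of the moment at which its call begins.
- env.job_done(): hands the job in; it is judged then, once.
The state is a dict: "time_s": time; "qpos": joint angles; "qvel": joint speeds; "effort": joint torques, N m; "ee_pos": TCP position; "ee_rot": TCP orientation; "force": force on the tool from outside, world axes, zero at the start; "torque": the same for the moment, N m; "gripper_width": finger opening in mm; "gripper_force": force on a finger pad.
Only numpy, scipy, OpenCV 4.12 (cv2) and the standard library are available. Lean on these libraries where they do the work, as an engineer would, in place of code of your own. Each camera call takes 0.05 s, during which the arm holds its last target. There are 200 camera calls.

## Task

Couple the pull rod to the blue yoke: set the red-handled pin into the hole on top of the yoke, slide the rod along by its black handle until the hidden eye of the rod comes under the pin and the pin drops into it, then press the pin gently home through the lower ear until its flange sits flush on the yoke. Feel your way: never jam the rod hard against the pin or ram the pin, and leave the other things on the bench where they are.

Things in the scene. Friction and masses are not known exactly. Their poses are not given: they have to be found in the camera images.
- pin: coupling pin, 97 mm long: steel shank 14 mm in diameter and 56 mm long, its nose tapering over the last 5 mm to a flat 8 mm wide; above the shank a flange 28 mm wide and 5 mm thick; above that a round red handle 16 mm in diameter and 36 mm tall. About 0.06 to 0.1 kg. Origin at the centre of the nose, z along the pin towards the handle; it starts standing upright in the wooden block with its flange on the block
- pin_flange (a point): centre of the underside of the pin's flange, 56 mm up from the nose; it lies at yoke_top when the pin is home. Some 12 N on the handle seats it; keep the push on the pin and of the rod against it below 25 N
- pin_block: wooden block 56 x 56 x 58 mm, fixed, in which the pin stands loosely with its red handle up; origin under its centre
- yoke: blue yoke fixed on a grey base plate. Origin on the axis of the pin holes at bench height; z up along that axis; y along the slot and pull rod, towards the rod's handle. The plate reaches 81 mm to -y, 199 mm to +y, 48 mm to either side. Two level ears, 56 x 56 mm, joined by a web at +x: lower ear z 22 to 34 mm, upper ear z 50 to 70 mm; in the slot between them the rod's flat eye is trapped
- yoke_top (a point): centre of the mouth of the upper ear's upright hole, 15.4 mm in diameter, 70 mm above the bench; axes as the yoke's. A pin left standing in this hole with the rod too far out rests on the rod's tongue, flange about 34 mm above this point; when the eye comes under it, it drops by itself until the flange is about 12 mm above, and then the rod cannot be slid on
- lower_hole (a point): centre of the mouth of the lower ear's hole, 15.4 mm in diameter, 34 mm above the bench, hidden below the slot. A spring ball peeps into this hole: the pin stops on it under its own weight, needs about 4 to 8 N to be pressed past it, and is then held by its friction
- rod_guide (a point): top of the guide that the rod slides through, 53 mm above the bench, 16 mm long along the rod, 50 mm across
- pull_rod: steel pull rod sliding along the yoke's y at 42 mm height; origin on its centre line below its handle, axes as the yoke's. It stays where it is left: about 3 N to slide, 43 mm of travel between stops. At the start it stands too far out. Its flat tongue (12 mm thick, z 36 to 48 mm) fills the yoke's slot and carries the eye, a 15.4 mm hole hidden between the ears
- rod_handle (a point): centre of the top of the rod's upright black handle with a yellow band, 18 mm in diameter, 46 mm tall, its top 95 mm above the bench; push or pull the rod here. The eye end is screwed into the rod by an unknown amount, so the handle's place does not tell where the eye is: it must go some 9 to 39 mm from the start towards the yoke (to -y), and the right place must be found by feel
- jar_0: bystander: dark jar with black cap, 64 mm wide, 96 mm tall, origin under its centre
- glue_bottle: bystander: white glue bottle, 55 mm wide, 137 mm tall, origin under its centre
- tape_green: bystander: green tape measure, 39 x 79 x 63 mm, origin under its centre
- solder_spool: bystander: spool of solder, 54 mm wide, 37 mm tall, origin under its centre
- spanner: bystander: spanner lying flat, 149 mm long, origin under its centre
Not all that is in view belongs to the job. Leave any orange or purple look-alike of the pin alone.

How it is judged:
By the outcome, as a careful person would: the job done as asked, in the order asked, and still so for the second after the job is handed in, with the robot touching nothing.
It also fails if it takes over 64 s, if anything falls off the work surface, if the arm or the gripper's body presses on something with over 40 N, if the wrist force passes 120 N, or if a joint passes its speed limit or range.

## Working session

There is one attempt and no reset: what is moved stays moved. The work goes in short steps, Python scripts to look and compute and a tool call to move; the robot and the scene stay as the last step left them, time stands still between calls to the robot, and variables do not carry over. Pictures are saved under pics/ and viewed, at most 10 in all, crops included, and the job is handed in when it is done.

Besides the shell and the picture viewer there is one more tool, called in YAML: its name, and indented under it one key for each argument. arm_command: Moves the arm, as the interface text tells. Its arguments: {"type":"object","properties":{"rows":{"type":"array"},"squeeze":{"type":"number"}},"required":["rows"]}

```bash
mkdir -p pics; cat > h.py <<'E'
import numpy as np, cv2, pickle
from workcell import env
def grab(n,save=None):
    f=env.grab_frame(n)
    if save: cv2.imwrite('pics/'+save,f['img'])
    return f
def K(f):
    F=240/np.tan(np.radians(f['fov_y'])/2)
    return np.array([[F,0,f['cx']],[0,F,f['cy']],[0,0,1.]])
def ray(f,u,v):
    p=cv2.undistortPoints(np.array([[[u,v]]],float),K(f),np.array(f['dist'],float))[0,0]
    R=np.array(f['R']);t=np.array(f['t'])
    return -R.T@t, R.T@np.array([p[0],p[1],1.])
def onz(f,u,v,z):
    c,d=ray(f,u,v); return c+d*(z-c[2])/d[2]
def cloud(f):
    v,u=np.mgrid[0:480,0:640]
    p=cv2.undistortPoints(np.stack([u,v],-1).reshape(-1,1,2).astype(float),K(f),np.array(f['dist'],float)).reshape(480,640,2)
    z=f['z_map'].astype(float)
    P=np.dstack([p[...,0]*z,p[...,1]*z,z])
    return (P-np.array(f['t']).ravel())@np.array(f['R'])
E
python3 - <<'E'
from h import *
a=grab('scene','s0.png');b=grab('top','t0.png')
pickle.dump((a,b),open('f0.pkl','wb'))
for f in(a,b): print(-np.array(f['R']).T@np.array(f['t']),np.array(f['R'])[2],f['fov_y'])
print(env.state(),env.grip_point_offset)
E
```

```text
[  363.54542152 -1190.43327882   765.87501895] [ 0.09991249  0.85915314 -0.50186988] 47.30176761581594
[ 383.91778087   -3.0457133  1741.00396084] [ 0.07066955  0.00506557 -0.99748692] 42.60645459644342
{'time_s': 0.1, 'qpos': array([-6.65769472e+01,  1.83486141e+01,  8.96975176e+01, -1.29704866e-03,
        7.20427707e+01, -1.14585781e+00]), 'qvel': array([ 0.05500711, -0.08169176, -0.20514469,  0.02959976, -0.05084688,
        0.0337408 ]), 'effort': array([ 6.20577066e-05, -4.13333130e+01, -2.32509810e+01,  7.29554286e-02,
        4.21806285e-02, -6.19364323e-05]), 'ee_pos': array([ 238.90209258, -522.54992134,  213.21082879]), 'ee_rot': array([-1.79911091e+02, -5.44841708e-04,  2.45693110e+01]), 'force': array([-0.04804802, -0.04963061, -0.3670144 ]), 'torque': array([-0.00868343, -0.02392539,  0.04841277]), 'gripper_force': 0.0, 'gripper_width': 91.26212865283541} 18.8
```

View pics/s0.png

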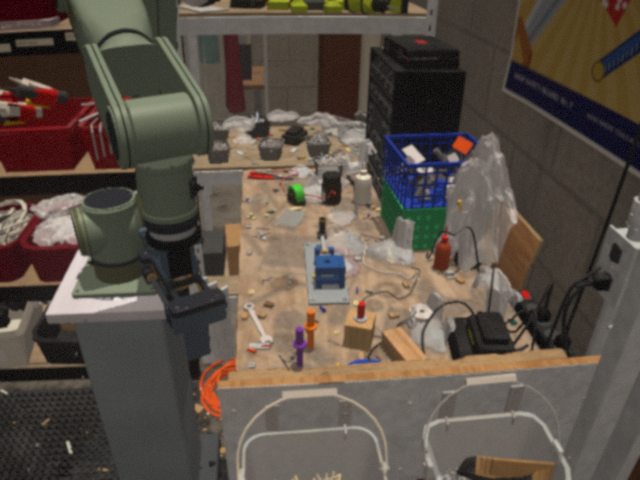

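View pics/t0.png

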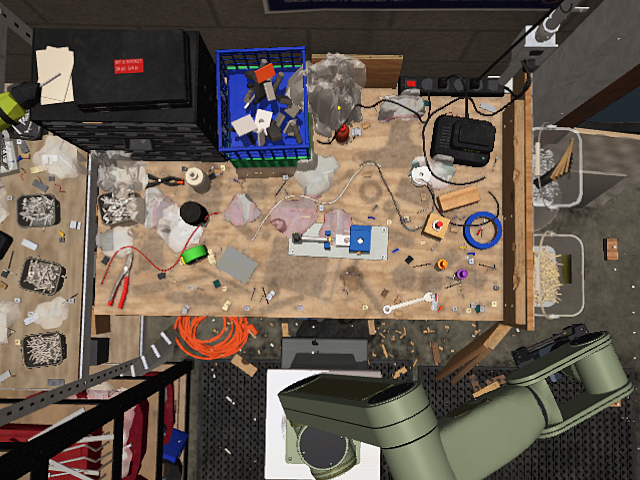

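The scene picture shows the pin in its block at (361,312), with the orange and purple look-alikes at (311,325) and (299,345). The yoke is at (330,268) and the rod handle at about (322,228). In the top view the pin is at (438,225), the yoke at (360,238) and the handle near (325,240).

```bash
python3 - <<'E'
from h import *
a,b=pickle.load(open('f0.pkl','rb'))
c1=cv2.resize(b['img'][200:275,280:460],None,fx=4.4,fy=4.4,interpolation=cv2.INTER_CUBIC)
c2=cv2.resize(a['img'][205:360,290:400],None,fx=3.7,fy=3.7,interpolation=cv2.INTER_CUBIC)[:, :]
cv2.imwrite('pics/c1.png',c1)
cv2.imwrite('pics/c2.png',c2)
PB=cloud(b);PA=cloud(a)
for n,f,P in(('top',b,PB),('scene',a,PA)):
    hsv=cv2.cvtColor(f['img'],cv2.COLOR_BGR2HSV);h,s,v=cv2.split(hsv)
    inb=(P[...,0]>200)&(P[...,0]<650)&(P[...,1]<250)&(P[...,1]>-420)&(P[...,2]>10)&(P[...,2]<180)
    for nm,m in(('red',((h<8)|(h>172))&(s>140)),('blue',(h>100)&(h<125)&(s>120)),('yellow',(h>22)&(h<35)&(s>110)),('dark',(v<50))):
        k,l,st,ce=cv2.connectedComponentsWithStats((m&inb).astype(np.uint8))
        for i in range(1,k):
            if st[i,4]>5:
                p=P[l==i];print(n,nm,st[i],ce[i].round(1),np.median(p,0).round(1),p.min(0).round(0),p.max(0).round(0))
# blue top rect fit
h,s,v=cv2.split(cv2.cvtColor(b['img'],cv2.COLOR_BGR2HSV))
m=(h>100)&(h<125)&(s>120)&(abs(PB[...,2]-70)<8)&(PB[...,0]>300)&(PB[...,0]<550)&(PB[...,1]>-200)&(PB[...,1]<100)
cs=max(cv2.findContours(m.astype(np.uint8),cv2.RETR_EXTERNAL,cv2.CHAIN_APPROX_NONE)[0],key=len)
q=np.array([onz(b,*p[0],70)[:2] for p in cs],np.float32)
print('rect',cv2.minAreaRect(q),cv2.minAreaRect(cs))
E
```

```text
top red [435 221   8   7  37] [438.5 224.3] [ 553.6 -303.2   95.5] [ 548. -320.   53.] [ 562. -296.  108.]
top blue [465 213  12  12  70] [470.6 218.8] [ 577.1 -404.4   24.2] [ 561. -420.   13.] [ 595. -390.   36.]
top blue [349 225  22  27 502] [359.7 237.9] [517.1 -93.9  68.4] [ 480. -122.   26.] [551. -66.  81.]
top blue [463 226  14  22 137] [469.  236.3] [ 526.1 -400.2   22.4] [ 498. -420.   10.] [ 557. -386.   34.]
top blue [325 231   6   5  24] [327.2 232.8] [528.5  -4.2  54.2] [523. -12.  42.] [534.   1.  58.]
top blue [324 242   6   7  37] [326.6 245.1] [495.3  -4.5  48.4] [487. -10.  15.] [506.   4.  61.]
top dark [431 192   3   9  14] [432.2 196. ] [ 639.3 -298.    27. ] [ 630. -301.   17.] [ 649. -292.   38.]
top dark [458 224   7   3   9] [461.7 225. ] [ 559.9 -381.9   17.4] [ 557. -388.   14.] [ 563. -372.   27.]
top dark [470 225   6   1   6] [472.5 225. ] [ 559.8 -410.3   24. ] [ 559. -419.   20.] [ 560. -403.   36.]
top dark [463 228   2   7   9] [463.8 230.4] [ 546.2 -388.8   15.2] [ 535. -390.   10.] [ 552. -386.   16.]
top dark [294 236   7   6  18] [296.7 239.5] 
[... 948 characters left out ...]
] [ 487.2 -113.5   31.5] [ 481. -120.   30.] [ 489. -103.   32.]
scene blue [322 278   4   3   6] [324. 279.] [ 499.2 -114.7   30. ] [ 493. -119.   29.] [ 501. -113.   35.]
scene blue [352 359  17   4  40] [361.  360.9] [ 540.3 -394.9   22. ] [ 521. -400.   20.] [ 555. -389.   26.]
scene blue [371 360   6   2  10] [373.1 360.6] [ 564.3 -396.1   22.3] [ 560. -400.   20.] [ 569. -393.   24.]
scene dark [320 223   4  10  33] [321.8 227.7] [513.3  72.1  67.6] [508.  69.  52.] [516.  79.  82.]
rect ((514.540283203125, -94.02619934082031), (55.12596130371094, 69.49907684326172), 87.30213165283203) ((359.9611511230469, 238.12258911132812), (20.2729434967041, 25.450340270996094), 3.5763344764709473)
```

View pics/c1.png

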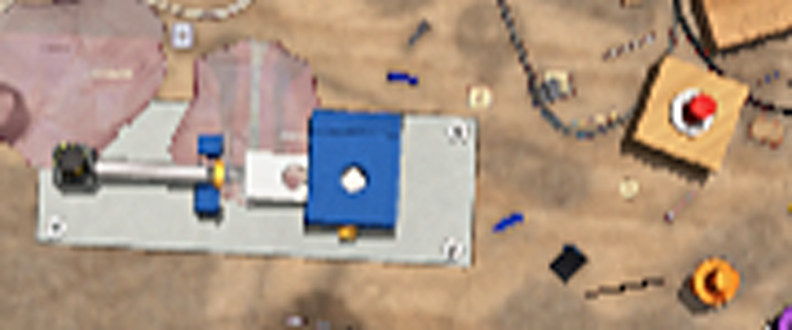

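View pics/c2.png

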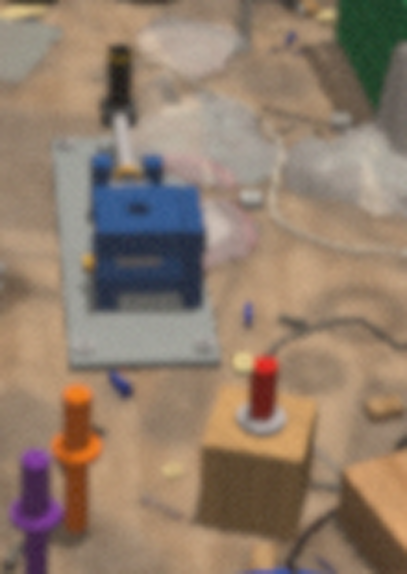

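The crops show the yoke hole at top-image pixel (359.9,240.5) and scene-image pixel (327.7,260.8). The red pin top is at about (439.4,223.9) in the top view, and the handle is the dark blob at (297,237).

```bash
cat >> h.py <<'E'
def tri(rs):
    A=np.zeros((3,3));B=np.zeros(3)
    for c,d in rs:
        d=d/np.linalg.norm(d);M=np.eye(3)-np.outer(d,d);A+=M;B+=M@c
    return np.linalg.solve(A,B)
def to(cmd,yaw,tgt,yaw2):
    "cmd pose xyz,yaw -> tool-axes shift and roll units"
    c,s=np.cos(np.radians(yaw)),np.sin(np.radians(yaw))
    d=np.array(tgt,float)-cmd
    return np.round([c*d[0]+s*d[1], s*d[0]-c*d[1], -d[2], -(yaw2-yaw)/5],2)
E
python3 - <<'E'
from h import *
a,b=pickle.load(open('f0.pkl','rb'))
def hsv(f): return cv2.split(cv2.cvtColor(f['img'],cv2.COLOR_BGR2HSV))
# hole
print('hole top',onz(b,359.85,240.5,70),'scene',onz(a,327.7,260.8,70),'tri',tri([ray(b,359.85,240.5),ray(a,327.7,260.8)]))
# blue top face contour in scene
PA=cloud(a);PB=cloud(b)
# plate in top: low-saturation bright pixels near z~8
h,s,v=hsv(b)
m=((s<40)&(v>120)&(PB[...,0]>440)&(PB[...,0]<590)&(PB[...,1]>-190)&(PB[...,1]<120)).astype(np.uint8)
m[(h>100)&(h<125)&(s>120)]=1
cs=max(cv2.findContours(m,cv2.RETR_EXTERNAL,cv2.CHAIN_APPROX_NONE)[0],key=len)
print('plate px',cv2.minAreaRect(cs))
# bottom (x-min) edge of plate, crop pixels (40,243)->(470,265); right edge (475,118)->(470,265)
f=lambda u,v:((u+.5)/4.4-.5+280,(v+.5)/4.4-.5+200)
p=onz(b,*f(40,243),8);q=onz(b,*f(470,265),8);r=onz(b,*f(475,118),8)
print('plate corners',p,q,r,np.degrees(np.arctan2(p[0]-q[0],p[1]-q[1])))
# red pin: top view subpixel centroid of bright red; scene
for n,F in(('t',b),('s',a)):
    h,s,v=hsv(F); m=((h<8)|(h>172))&(s>140)
    w=np.zeros_like(m); (w.__setitem__((slice(215,235),slice(428,448)),1) if n=='t' else w.__setitem__((slice(298,320),slice(352,370)),1))
    y,x=np.nonzero(m&w); print(n,len(x),x.mean(),y.mean(),x.min(),x.max(),y.min(),y.max())
    if n=='t': T=(x.mean(),y.mean())
    else: S=(x.mean(),y.min()+2.)
    z=81 if 1 else 0
    print(onz(F,x.mean(),y.mean(),90 if n=='t' else 83))
# flange white ring in top view centre at crop (692,112)
print('flange',onz(b,*f(692,112),63))
# block top face corners crop (668,53),(750,90),(712,165),(632,125)
print('block',np.mean([onz(b,*f(*c),58) for c in((666,54),(749,88),(712,168),(629,128))],0))
# handle
print('handle top',onz(b,*f(75,165),90),'scene',onz(a,*(290+120/3.7-.5,205+48/3.7-.5),95),onz(a,*(290+120/3.7-.5,205+82/3.7-.5),70))
# rod line
print('rod',onz(b,*f(100,170),48),onz(b,*f(205,173),48))
E
```

```text
hole top [507.99439664 -93.80464879  70.        ] scene [508.29300579 -97.19537814  70.        ] tri [508.43550272 -93.94220935  67.92176122]
plate px ((261.5577697753906, 102.68768310546875), (110.90740203857422, 90.97240447998047), 87.82526397705078)
plate corners [468.89320736 102.84182681   8.        ] [ 459.18689283 -172.61542676    8.        ] [ 553.69784589 -174.98822188    8.        ] 2.0181020725559575
t 38 438.5263157894737 224.02631578947367 435 442 215 227
[ 554.29822998 -303.7654191    90.        ]
s 90 360.9111111111111 308.3333333333333 358 364 301 317
[ 552.10043408 -304.81560486   83.        ]
flange [ 554.15286352 -304.21737674   63.        ]
block [ 556.22576479 -303.23389307   58.        ]
handle top [512.95869296  77.38449926  90.        ] scene [513.0581776   76.49506296  95.        ] [512.964482    71.85857787  70.        ]
rod [513.34457179  63.69325446  48.        ] [512.49866033  -2.17231648  48.        ]
```

```bash
python3 - <<'E'
from h import *
print(to([239.1,-523,214],24.57,[553.5,-304,140],88.07))
E
```

```text
[376.99 -68.44  74.   -12.7 ]
```

arm_command:
  rows:
    - {"delta_pos": [20,-4,4],"roll": -0.7,"jaw": 100}
    - {"delta_pos": [50,-9,10],"roll": -2,"jaw": 100}
    - {"delta_pos": [85,-15,17],"roll": -3,"jaw": 60}
    - {"delta_pos": [120,-22,24],"roll": -4.2,"jaw": 60}
    - {"delta_pos": [155,-28,30],"roll": -5.4,"jaw": 60}
    - {"delta_pos": [190,-34,37],"roll": -6.6,"jaw": 60}
    - {"delta_pos": [225,-41,44],"roll": -7.8,"jaw": 60}
    - {"delta_pos": [260,-47,51],"roll": -9,"jaw": 60}
    - {"delta_pos": [295,-53,58],"roll": -10.2,"jaw": 60}
    - {"delta_pos": [330,-60,65],"roll": -11.4,"jaw": 60}
    - {"delta_pos": [360,-65,71],"roll": -12.4,"jaw": 60}
    - {"delta_pos": [377,-68.4,74],"roll": -12.7,"jaw": 60}
    - {"delta_pos": [377,-68.4,74],"roll": -12.7,"jaw": 60}
    - {"delta_pos": [377,-68.4,74],"roll": -12.7,"jaw": 60}
    - {"delta_pos": [377,-68.4,74],"roll": -12.7,"jaw": 60}

```text
time_s: 1.35
ee_pos: [552.8, -304.4, 139.8]
ee_rot: [-179.9, 0.0, 88.0]
force: [-0.5, 0.1, -0.2]
gripper_width: 54.5
gripper_force: 0.0
```

```bash
python3 - <<'E'
from h import *
s=env.state();print({k:np.round(s[k],2) for k in('time_s','ee_pos','ee_rot','qpos','force','gripper_width')})
a=grab('scene')
cv2.imwrite('pics/c3.png',cv2.resize(a['img'][220:360,280:440],None,fx=4,fy=4,interpolation=cv2.INTER_CUBIC))
E
```

```text
{'time_s': np.float64(1.35), 'ee_pos': array([ 552.77, -304.36,  139.76]), 'ee_rot': array([-1.7994e+02,  1.0000e-02,  8.8030e+01]), 'qpos': array([-2.986e+01,  2.628e+01,  8.817e+01, -4.000e-02,  6.560e+01,
       -2.788e+01]), 'force': array([-0.5 ,  0.05, -0.2 ]), 'gripper_width': np.float64(54.54)}
```

View pics/c3.png

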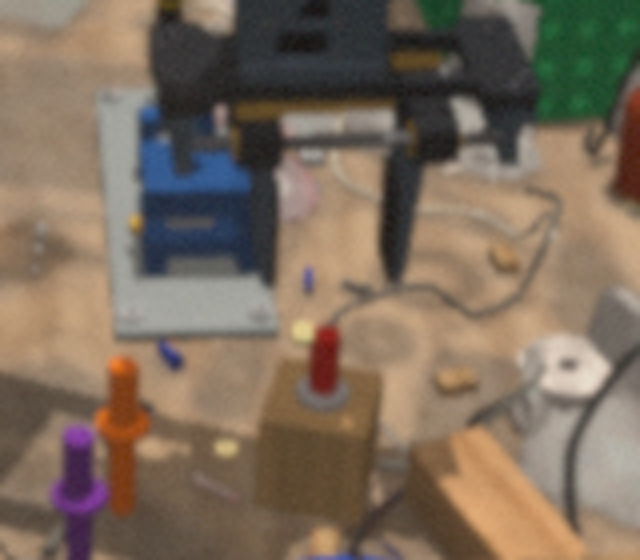

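The fingertips at (265,283) and (395,282) straddle the pin handle at (326,330), so they are centred in x.

arm_command:
  rows:
    - {"delta_pos": [0,0,15],"roll": 0,"jaw": 60}
    - {"delta_pos": [0,0,35],"roll": 0,"jaw": 60}
    - {"delta_pos": [0,0,55],"roll": 0,"jaw": 60}
    - {"delta_pos": [0,0,67],"roll": 0,"jaw": 60}
    - {"delta_pos": [0,0,72],"roll": 0,"jaw": 60}
    - {"delta_pos": [0,0,72],"roll": 0,"jaw": 25}
    - {"delta_pos": [0,0,72],"roll": 0,"jaw": 20}
    - {"delta_pos": [0,0,72],"roll": 0,"jaw": 10}
    - {"delta_pos": [0,0,72],"roll": 0,"jaw": 5}
    - {"delta_pos": [0,0,72],"roll": 0,"jaw": 5}
    - {"delta_pos": [0,0,72],"roll": 0,"jaw": 5}
    - {"delta_pos": [0,0,72],"roll": 0,"jaw": 5}
  squeeze: 20

```text
time_s: 2.4
ee_pos: [553.8, -304.2, 68.5]
ee_rot: [179.9, 0.0, 88.1]
force: [-0.2, 0.6, 2.1]
gripper_width: 15.5
gripper_force: 20.0
```

```bash
python3 - <<'E'
from h import *
print(to([553.5,-304,68],88.07,[508.2,-94.5,151],88.07))
E
```

```text
[207.86 -52.33 -83.    -0.  ]
```

arm_command:
  rows:
    - {"delta_pos": [0,0,-10],"roll": 0,"jaw": 5}
    - {"delta_pos": [0,0,-30],"roll": 0,"jaw": 5}
    - {"delta_pos": [0,0,-55],"roll": 0,"jaw": 5}
    - {"delta_pos": [0,0,-75],"roll": 0,"jaw": 5}
    - {"delta_pos": [0,0,-88],"roll": 0,"jaw": 5}
    - {"delta_pos": [0,0,-90],"roll": 0,"jaw": 5}
    - {"delta_pos": [0,0,-90],"roll": 0,"jaw": 5}

```text
time_s: 2.98
ee_pos: [553.8, -304.1, 159.2]
ee_rot: [179.9, 0.1, 88.1]
force: [0.0, -1.2, -1.0]
gripper_width: 15.6
gripper_force: 20.0
```

arm_command:
  rows:
    - {"delta_pos": [12,-3,0],"roll": 0,"jaw": 5}
    - {"delta_pos": [35,-9,0],"roll": 0,"jaw": 5}
    - {"delta_pos": [65,-16,0],"roll": 0,"jaw": 5}
    - {"delta_pos": [95,-24,0],"roll": 0,"jaw": 5}
    - {"delta_pos": [125,-31,0],"roll": 0,"jaw": 5}
    - {"delta_pos": [155,-39,0],"roll": 0,"jaw": 5}
    - {"delta_pos": [180,-45,0],"roll": 0,"jaw": 5}
    - {"delta_pos": [200,-50,0],"roll": 0,"jaw": 5}
    - {"delta_pos": [208,-52.3,0],"roll": 0,"jaw": 5}
    - {"delta_pos": [208,-52.3,4],"roll": 0,"jaw": 5}
    - {"delta_pos": [208,-52.3,7],"roll": 0,"jaw": 5}
    - {"delta_pos": [208,-52.3,7],"roll": 0,"jaw": 5}
    - {"delta_pos": [208,-52.3,7],"roll": 0,"jaw": 5}
    - {"delta_pos": [208,-52.3,7],"roll": 0,"jaw": 5}

```text
time_s: 4.15
ee_pos: [508.4, -95.3, 150.6]
ee_rot: [-180.0, 0.0, 88.0]
force: [-0.3, -1.0, -0.4]
gripper_width: 15.3
gripper_force: 20.0
```

```bash
python3 - <<'E'
from h import *
s=env.state();print({k:np.round(s[k],2) for k in('time_s','ee_pos','ee_rot','force')})
a=grab('scene');pickle.dump(a,open('f1.pkl','wb'))
X=np.array([508.2,-94.5,s['ee_pos'][2]-66.5])
for P in([*s['ee_pos'][:2],s['ee_pos'][2]-66.5],[508.2,-94.5,70]):
    print(cv2.projectPoints(np.array([P],float),cv2.Rodrigues(np.array(a['R']))[0],np.array(a['t'],float),K(a),np.array(a['dist'],float))[0].ravel())
c=cv2.resize(a['img'][205:295,275:395],None,fx=6,fy=6,interpolation=cv2.INTER_CUBIC)
cv2.imwrite('pics/c4.png',c)
E
```

```text
{'time_s': np.float64(4.15), 'ee_pos': array([508.4 , -95.31, 150.65]), 'ee_rot': array([-1.7998e+02,  1.0000e-02,  8.7990e+01]), 'force': array([-0.31, -0.98, -0.36])}
[327.77954749 255.31965285]
[327.52819362 260.19922593]
```

View pics/c4.png

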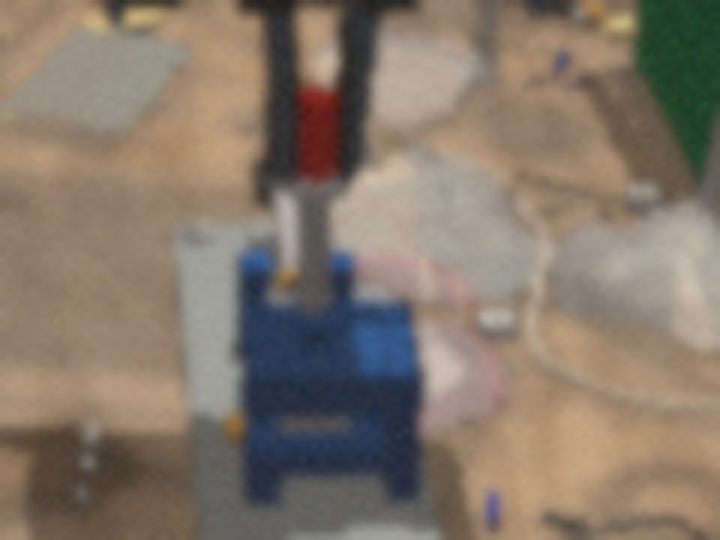

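The pin hangs above the yoke: its nose is at crop (314,305) and the dark hole at (320,337). I'll measure the offset more finely.

```bash
python3 - <<'E'
from h import *
a=pickle.load(open('f1.pkl','rb'))
i=a['img'].astype(int)
print('R chan rows 244-266 cols 316-340');print('    ',*range(316,342))
for r in range(244,268): print(r,*(i[r,316:342,2]))
print('B');
for r in range(250,268): print(r,*(i[r,316:342,0]))
E
```

```text
R chan rows 244-266 cols 316-340
     316 317 318 319 320 321 322 323 324 325 326 327 328 329 330 331 332 333 334 335 336 337 338 339 340 341
244 139 136 134 128 126 145 169 173 145 109 92 87 92 114 145 168 179 181 184 182 186 188 187 188 186 184
245 129 115 111 109 111 136 161 172 146 107 93 87 91 108 139 158 172 176 181 187 188 187 190 189 187 187
246 108 93 90 92 104 124 158 169 145 110 92 89 90 97 122 136 148 159 175 187 188 187 186 187 187 190
247 85 72 72 82 92 119 157 166 142 110 93 87 90 87 90 95 101 130 158 182 189 191 186 186 189 188
248 60 57 59 73 87 114 150 159 136 106 92 86 86 82 70 63 70 102 144 168 174 179 180 180 182 182
249 49 47 54 69 87 119 150 160 137 103 94 87 83 79 66 53 57 90 130 155 164 170 170 173 175 175
250 48 41 47 58 91 125 151 153 134 100 90 90 83 73 60 47 53 80 122 145 159 161 166 167 169 171
251 42 39 44 64 94 120 139 129 109 93 88 86 85 74 56 43 46 74 116 138 150 155 161 162 170 169
252 40 41 47 68 98 119 117 101 89 89 88 86 81 75 56 46 45 72 115 140 148 156 159 157 161 164
253 45 32 49 79 107 119 110 96 92 87 89 89 82 76 59 44 43 80 113 140 148 150 
[... 2109 characters left out ...]
8 85 86 81 77 74 74 71 77 81 84 89 105 128 141 145 141 135 135 136 137
261 85 85 90 87 85 90 86 84 78 72 69 64 66 74 81 88 91 108 131 141 142 143 138 134 134 137
262 80 87 85 84 88 87 88 87 82 75 72 74 76 76 82 87 94 106 124 141 145 143 142 135 137 135
263 79 85 86 87 87 89 89 88 87 80 80 78 84 80 84 88 90 101 121 137 144 145 139 132 136 138
264 81 84 85 88 88 89 85 87 87 85 86 86 87 88 88 88 92 94 108 130 138 143 137 129 132 138
265 90 87 92 85 90 86 86 88 88 87 89 90 91 87 86 89 91 90 105 128 134 138 135 126 131 136
266 87 84 86 84 87 86 86 86 91 86 86 87 86 87 84 87 84 90 97 119 129 129 124 119 125 129
267 85 78 82 81 80 81 82 78 81 82 82 80 80 79 79 81 81 81 90 98 109 104 104 100 106 111
```

arm_command:
  rows:
    - {"delta_pos": [0,0.8,3],"roll": 0,"jaw": 5}
    - {"delta_pos": [0,0.8,7],"roll": 0,"jaw": 5}
    - {"delta_pos": [0,0.8,10],"roll": 0,"jaw": 5}
    - {"delta_pos": [0,0.8,12],"roll": 0,"jaw": 5}
    - {"delta_pos": [0,0.8,13],"roll": 0,"jaw": 5}
    - {"delta_pos": [0,0.8,14],"roll": 0,"jaw": 5}
    - {"delta_pos": [0,0.8,15],"roll": 0,"jaw": 5}
    - {"delta_pos": [0,0.8,16],"roll": 0,"jaw": 5}
    - {"delta_pos": [0,0.8,16.5],"roll": 0,"jaw": 5}
    - {"delta_pos": [0,0.8,16.5],"roll": 0,"jaw": 5}

```text
time_s: 5.03
ee_pos: [509.0, -94.4, 134.4]
ee_rot: [180.0, 0.0, 88.1]
force: [-0.9, -0.6, -1.1]
gripper_width: 15.5
gripper_force: 20.0
```

arm_command:
  rows:
    - {"delta_pos": [0,0,1],"roll": 0,"jaw": 5}
    - {"delta_pos": [0,0,2],"roll": 0,"jaw": 5}
    - {"delta_pos": [0,0,3],"roll": 0,"jaw": 5}
    - {"delta_pos": [0,0,3.5],"roll": 0,"jaw": 5}
    - {"delta_pos": [0,0,3.5],"roll": 0,"jaw": 5}

```text
time_s: 5.45
ee_pos: [509.1, -94.3, 130.9]
ee_rot: [180.0, -0.0, 88.1]
force: [0.1, 0.3, -0.5]
gripper_width: 15.4
gripper_force: 20.0
```

arm_command:
  rows:
    - {"delta_pos": [0,0,1.2],"roll": 0,"jaw": 5}
    - {"delta_pos": [0,0,2.5],"roll": 0,"jaw": 5}
    - {"delta_pos": [0,0,4],"roll": 0,"jaw": 5}
    - {"delta_pos": [0,0,5],"roll": 0,"jaw": 5}
    - {"delta_pos": [0,0,6],"roll": 0,"jaw": 5}
    - {"delta_pos": [0,0,6],"roll": 0,"jaw": 5}

```text
time_s: 5.95
ee_pos: [509.1, -94.3, 124.7]
ee_rot: [180.0, -0.0, 88.1]
force: [0.4, 1.1, -1.0]
gripper_width: 15.4
gripper_force: 20.0
```

arm_command:
  rows:
    - {"delta_pos": [0,0,1.5],"roll": 0,"jaw": 5}
    - {"delta_pos": [0,0,3],"roll": 0,"jaw": 5}
    - {"delta_pos": [0,0,4.5],"roll": 0,"jaw": 5}
    - {"delta_pos": [0,0,6],"roll": 0,"jaw": 5}
    - {"delta_pos": [0,0,7],"roll": 0,"jaw": 5}
    - {"delta_pos": [0,0,7.5],"roll": 0,"jaw": 5}
    - {"delta_pos": [0,0,7.5],"roll": 0,"jaw": 5}

```text
time_s: 6.53
ee_pos: [509.1, -94.4, 117.3]
ee_rot: [180.0, 0.0, 88.1]
force: [1.3, 1.6, -1.7]
gripper_width: 16.0
gripper_force: 20.0
```

arm_command:
  rows:
    - {"delta_pos": [0,0,0],"roll": 0,"jaw": 25}
    - {"delta_pos": [0,0,0],"roll": 0,"jaw": 35}
    - {"delta_pos": [0,0,0],"roll": 0,"jaw": 50}
    - {"delta_pos": [0,0,0],"roll": 0,"jaw": 50}
    - {"delta_pos": [0,0,0],"roll": 0,"jaw": 50}
    - {"delta_pos": [0,0,-10],"roll": 0,"jaw": 50}
    - {"delta_pos": [0,0,-28],"roll": 0,"jaw": 50}
    - {"delta_pos": [0,0,-45],"roll": 0,"jaw": 50}
    - {"delta_pos": [0,0,-55],"roll": 0,"jaw": 50}
    - {"delta_pos": [0,0,-58],"roll": 0,"jaw": 50}
    - {"delta_pos": [0,0,-58],"roll": 0,"jaw": 50}

```text
time_s: 7.45
ee_pos: [509.5, -94.5, 176.5]
ee_rot: [179.9, 0.0, 88.1]
force: [0.9, -0.8, -0.6]
gripper_width: 45.3
gripper_force: 0.0
```

```bash
python3 - <<'E'
from h import *
s=env.state();print({k:np.round(s[k],2) for k in('time_s','ee_pos','ee_rot','force','gripper_width')})
print('cmd->handle', to([509,-94.5,175],88.07,[513,76,66],88.07))
a=grab('scene');pickle.dump(a,open('f2.pkl','wb'))
c=cv2.resize(a['img'][205:295,275:395],None,fx=6,fy=6,interpolation=cv2.INTER_CUBIC)
cv2.imwrite('pics/c5.png',c)
h,sv,v=cv2.split(cv2.cvtColor(a['img'],cv2.COLOR_BGR2HSV))
m=((h<8)|(h>172))&(sv>140);m[:205]=0;m[280:]=0;m[:,:315]=0;m[:,340:]=0
y,x=np.nonzero(m);print(x.mean(),y.min(),y.max())
E
```

```text
{'time_s': np.float64(7.45), 'ee_pos': array([509.5 , -94.51, 176.48]), 'ee_rot': array([1.7988e+02, 3.0000e-02, 8.8070e+01]), 'force': array([ 0.94, -0.83, -0.56]), 'gripper_width': np.float64(45.34)}
cmd->handle [170.54  -1.74 109.    -0.  ]
327.3 233 247
```

View pics/c5.png

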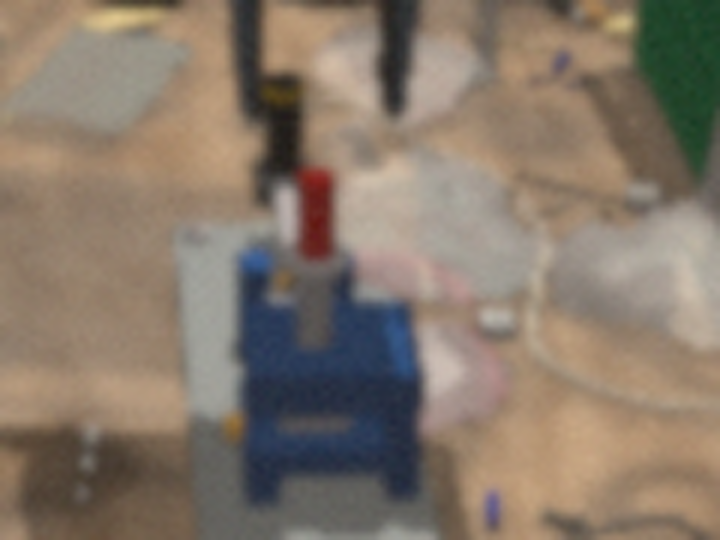

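The pin stands upright in the yoke, its red handle at crop (316,215), and the black rod handle stands behind it at (283,120).

arm_command:
  rows:
    - {"delta_pos": [12,0,0],"roll": 0,"jaw": 50}
    - {"delta_pos": [38,0,0],"roll": 0,"jaw": 50}
    - {"delta_pos": [70,-1,0],"roll": 0,"jaw": 50}
    - {"delta_pos": [102,-1,0],"roll": 0,"jaw": 50}
    - {"delta_pos": [132,-1,0],"roll": 0,"jaw": 50}
    - {"delta_pos": [156,-1.7,0],"roll": 0,"jaw": 50}
    - {"delta_pos": [168,-1.7,15],"roll": 0,"jaw": 50}
    - {"delta_pos": [170.5,-1.7,40],"roll": 0,"jaw": 50}
    - {"delta_pos": [170.5,-1.7,70],"roll": 0,"jaw": 50}
    - {"delta_pos": [170.5,-1.7,95],"roll": 0,"jaw": 50}
    - {"delta_pos": [170.5,-1.7,109],"roll": 0,"jaw": 50}
    - {"delta_pos": [170.5,-1.7,109],"roll": 0,"jaw": 50}
    - {"delta_pos": [170.5,-1.7,109],"roll": 0,"jaw": 50}

```text
time_s: 8.58
ee_pos: [512.1, 76.6, 65.4]
ee_rot: [-179.8, 0.0, 88.1]
force: [0.4, -0.1, 0.5]
gripper_width: 45.6
gripper_force: 0.0
```

arm_command:
  rows:
    - {"delta_pos": [0,0,0],"roll": 0,"jaw": 30}
    - {"delta_pos": [0,0,0],"roll": 0,"jaw": 20}
    - {"delta_pos": [0,0,0],"roll": 0,"jaw": 12}
    - {"delta_pos": [0,0,0],"roll": 0,"jaw": 8}
    - {"delta_pos": [0,0,0],"roll": 0,"jaw": 8}
    - {"delta_pos": [0,0,0],"roll": 0,"jaw": 8}
    - {"delta_pos": [0,0,0],"roll": 0,"jaw": 8}
  squeeze: 10

```text
time_s: 9.17
ee_pos: [516.8, 76.1, 67.6]
ee_rot: [179.5, -0.0, 88.1]
force: [7.5, -0.3, -2.9]
gripper_width: 17.4
gripper_force: 10.0
```

arm_command:
  rows:
    - {"delta_pos": [0,2,0],"roll": 0,"jaw": 8}
    - {"delta_pos": [0,3.5,0],"roll": 0,"jaw": 8}
    - {"delta_pos": [-1,3.5,0],"roll": 0,"jaw": 8}
    - {"delta_pos": [-2,3.5,0],"roll": 0,"jaw": 8}
    - {"delta_pos": [-3,3.5,0],"roll": 0,"jaw": 8}
    - {"delta_pos": [-4,3.5,0],"roll": 0,"jaw": 8}
    - {"delta_pos": [-5,3.5,0],"roll": 0,"jaw": 8}
    - {"delta_pos": [-6,3.5,0],"roll": 0,"jaw": 8}
    - {"delta_pos": [-6,3.5,0],"roll": 0,"jaw": 8}

```text
time_s: 9.92
ee_pos: [516.6, 70.8, 67.5]
ee_rot: [179.9, -0.1, 88.0]
force: [-0.8, 2.6, 5.4]
gripper_width: 17.5
gripper_force: 10.0
```

arm_command:
  rows:
    - {"delta_pos": [-0.7,0,-0.5],"roll": 0,"jaw": 8}
    - {"delta_pos": [-1.4,0,-1],"roll": 0,"jaw": 8}
    - {"delta_pos": [-2.1,0,-1],"roll": 0,"jaw": 8}
    - {"delta_pos": [-2.8,0,-1],"roll": 0,"jaw": 8}
    - {"delta_pos": [-3.5,0,-1],"roll": 0,"jaw": 8}

```text
time_s: 10.33
ee_pos: [516.4, 66.5, 67.5]
ee_rot: [180.0, -0.0, 88.1]
force: [0.3, 3.3, 1.8]
gripper_width: 17.6
gripper_force: 10.0
```

arm_command:
  rows:
    - {"delta_pos": [-0.7,0,0],"roll": 0,"jaw": 8}
    - {"delta_pos": [-1.4,0,0],"roll": 0,"jaw": 8}
    - {"delta_pos": [-2.1,0,0],"roll": 0,"jaw": 8}
    - {"delta_pos": [-2.8,0,0],"roll": 0,"jaw": 8}
    - {"delta_pos": [-3.5,0,0],"roll": 0,"jaw": 8}

```text
time_s: 10.75
ee_pos: [516.3, 62.9, 67.6]
ee_rot: [180.0, 0.0, 88.1]
force: [1.0, 2.7, 2.0]
gripper_width: 17.9
gripper_force: 10.0
```

```bash
cat > pin.py <<'E'
from h import *
s=env.state();print({k:np.round(s[k],2) for k in('time_s','ee_pos','force','gripper_width')})
a=grab('scene');h,sv,v=cv2.split(cv2.cvtColor(a['img'],cv2.COLOR_BGR2HSV))
m=((h<8)|(h>172))&(sv>140);m[:205]=0;m[280:]=0;m[:,:315]=0;m[:,340:]=0
y,x=np.nonzero(m);print('red',x.mean().round(2),y.mean().round(2),y.min(),y.max())
m=(h>22)&(h<35)&(sv>100);m[:190]=0;m[260:]=0;m[:,:305]=0;m[:,335:]=0
y,x=np.nonzero(m);print('yellow',len(x) and (x.mean().round(2),y.mean().round(2)))
E
python3 pin.py
```

```text
{'time_s': np.float64(10.75), 'ee_pos': array([516.27,  62.9 ,  67.55]), 'force': array([0.96, 2.7 , 2.  ]), 'gripper_width': np.float64(17.9)}
red 326.76 236.85 230 245
yellow (np.float64(322.67), np.float64(222.67))
```

arm_command:
  rows:
    - {"delta_pos": [-0.6,0,0],"roll": 0,"jaw": 8}
    - {"delta_pos": [-1.2,0,0],"roll": 0,"jaw": 8}
    - {"delta_pos": [-1.8,0,0],"roll": 0,"jaw": 8}
    - {"delta_pos": [-2.4,0,0],"roll": 0,"jaw": 8}
    - {"delta_pos": [-3,0,0],"roll": 0,"jaw": 8}

```text
time_s: 11.22
ee_pos: [516.1, 59.9, 67.5]
ee_rot: [180.0, 0.0, 88.1]
force: [0.3, 2.9, 2.7]
gripper_width: 17.5
gripper_force: 10.0
```

```bash
python3 pin.py; python3 - <<'E'
from h import *
for n in('f1.pkl','f2.pkl'):
    a=pickle.load(open(n,'rb'));h,sv,v=cv2.split(cv2.cvtColor(a['img'],cv2.COLOR_BGR2HSV))
    m=((h<8)|(h>172))&(sv>140);m[:205]=0;m[280:]=0;m[:,:315]=0;m[:,340:]=0
    y,x=np.nonzero(m);print('red',x.mean().round(2),y.mean().round(2),y.min(),y.max())
E
```

```text
{'time_s': np.float64(11.22), 'ee_pos': array([516.14,  59.91,  67.54]), 'force': array([0.33, 2.87, 2.73]), 'gripper_width': np.float64(17.55)}
red 326.79 237.05 230 245
yellow (np.float64(324.0), np.float64(224.0))
red 327.77 226.37 220 233
red 327.3 239.4 233 247
```

```bash
cat > pin.py <<'E'
from h import *
import sys
def rep(a):
    h,sv,v=cv2.split(cv2.cvtColor(a['img'],cv2.COLOR_BGR2HSV));P=cloud(a)
    m=((h<8)|(h>172))&(sv>140);m[:205]=0;m[280:]=0;m[:,:315]=0;m[:,340:]=0
    y,x=np.nonzero(m);print('red',x.mean().round(2),y.mean().round(2),y.min(),y.max())
    mid=int(y.mean())
    for r in(y.min()+1,mid,y.max()-1): 
        k=m[r]; print(r,np.nonzero(k)[0].mean().round(1),np.median(P[r][k],0).round(1),end=' ')
    print()
if __name__=='__main__':
    s=env.state();print({k:np.round(s[k],2) for k in('time_s','ee_pos','force','gripper_width')})
    a=grab('scene');pickle.dump(a,open('last.pkl','wb'));rep(a)
    if len(sys.argv)>1: cv2.imwrite('pics/'+sys.argv[1],cv2.resize(a['img'][205:295,275:395],None,fx=6,fy=6,interpolation=cv2.INTER_CUBIC))
E
python3 pin.py c6.png; python3 -c "
from pin import *
rep(pickle.load(open('f2.pkl','rb')))"
```

```text
{'time_s': np.float64(11.27), 'ee_pos': array([516.14,  59.81,  67.53]), 'force': array([0.89, 3.33, 3.07]), 'gripper_width': np.float64(17.75)}
red 326.83 236.74 230 245
231 326.5 [512.6 -20.3 108. ] 236 326.5 [504.4 -92.8 135.5] 244 327.0 [505.9 -96.7 116.3] 
red 327.3 239.4 233 247
234 327.0 [504.9 -95.2 142. ] 239 327.5 [ 505.9 -101.9  132.7] 246 327.5 [ 506.  -100.9  113.3]
```

View pics/c6.png

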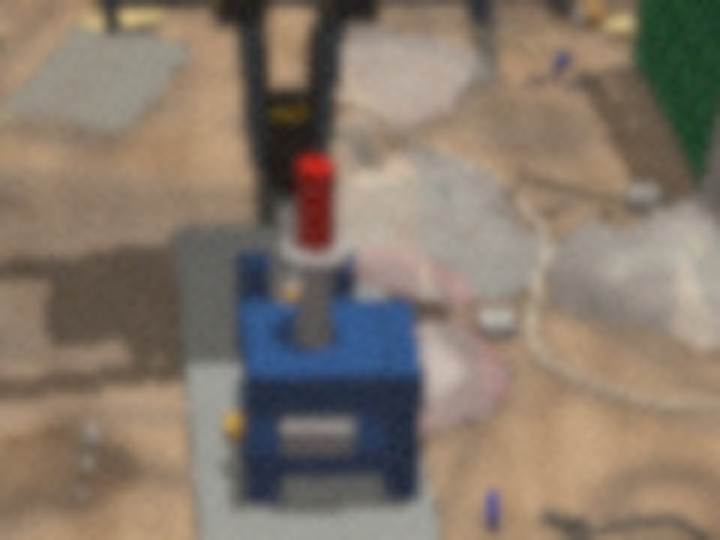

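The pin still rests on the tongue, its red handle at crop (316,200), leaning slightly towards the rod as the tongue drags its nose. The rod is following the gripper.

arm_command:
  rows:
    - {"delta_pos": [-0.6,0,0],"roll": 0,"jaw": 8}
    - {"delta_pos": [-1.2,0,0],"roll": 0,"jaw": 8}
    - {"delta_pos": [-1.8,0,0],"roll": 0,"jaw": 8}
    - {"delta_pos": [-2.4,0,0],"roll": 0,"jaw": 8}
    - {"delta_pos": [-3,0,0],"roll": 0,"jaw": 8}

```text
time_s: 11.73
ee_pos: [516.0, 56.9, 67.5]
ee_rot: [180.0, 0.0, 88.1]
force: [0.7, 3.2, 3.6]
gripper_width: 17.5
gripper_force: 10.0
```

```bash
python3 pin.py
```

```text
{'time_s': np.float64(11.73), 'ee_pos': array([516.01,  56.92,  67.5 ]), 'force': array([0.71, 3.17, 3.58]), 'gripper_width': np.float64(17.48)}
red 326.72 236.9 230 245
231 326.5 [513.  -19.8 107.7] 236 326.5 [502.3 -93.9 136.2] 244 327.0 [505.1 -95.7 115.5]
```

arm_command:
  rows:
    - {"delta_pos": [-0.6,0,0],"roll": 0,"jaw": 8}
    - {"delta_pos": [-1.2,0,0],"roll": 0,"jaw": 8}
    - {"delta_pos": [-1.8,0,0],"roll": 0,"jaw": 8}
    - {"delta_pos": [-2.4,0,0],"roll": 0,"jaw": 8}
    - {"delta_pos": [-3,0,0],"roll": 0,"jaw": 8}

```text
time_s: 12.2
ee_pos: [515.9, 53.9, 67.5]
ee_rot: [180.0, 0.0, 88.1]
force: [0.4, 3.8, 4.2]
gripper_width: 18.0
gripper_force: 10.0
```

```bash
python3 pin.py
```

```text
{'time_s': np.float64(12.2), 'ee_pos': array([515.9 ,  53.92,  67.52]), 'force': array([0.41, 3.78, 4.18]), 'gripper_width': np.float64(18.05)}
red 326.72 236.95 230 245
231 326.5 [512.8 -22.6 109.3] 236 326.5 [504.6 -93.7 136.1] 244 327.5 [507.2 -95.2 115.2]
```

arm_command:
  rows:
    - {"delta_pos": [-0.6,0,0],"roll": 0,"jaw": 8}
    - {"delta_pos": [-1.2,0,0],"roll": 0,"jaw": 8}
    - {"delta_pos": [-1.8,0,-0.5],"roll": 0,"jaw": 8}
    - {"delta_pos": [-2.4,0,-0.5],"roll": 0,"jaw": 8}
    - {"delta_pos": [-3,0,-0.5],"roll": 0,"jaw": 8}

```text
time_s: 12.67
ee_pos: [515.8, 50.8, 67.6]
ee_rot: [-180.0, 0.0, 88.1]
force: [2.8, 3.1, -0.8]
gripper_width: 18.2
gripper_force: 10.0
```

```bash
python3 pin.py
```

```text
{'time_s': np.float64(12.67), 'ee_pos': array([515.75,  50.85,  67.55]), 'force': array([ 2.75,  3.14, -0.8 ]), 'gripper_width': np.float64(18.16)}
red 326.73 236.82 230 245
231 326.5 [512.8 -21.5 108.6] 236 326.5 [504.7 -93.4 135.8] 244 327.5 [506.9 -95.5 115.4]
```

arm_command:
  rows:
    - {"delta_pos": [-0.6,0,0],"roll": 0,"jaw": 8}
    - {"delta_pos": [-1.2,0,0],"roll": 0,"jaw": 8}
    - {"delta_pos": [-1.8,0,0],"roll": 0,"jaw": 8}
    - {"delta_pos": [-2.4,0,0],"roll": 0,"jaw": 8}
    - {"delta_pos": [-3,0,0],"roll": 0,"jaw": 8}

```text
time_s: 13.13
ee_pos: [515.6, 47.8, 67.6]
ee_rot: [-180.0, 0.0, 88.1]
force: [3.8, 4.5, -4.4]
gripper_width: 17.9
gripper_force: 10.0
```

```bash
python3 pin.py
```

```text
{'time_s': np.float64(13.13), 'ee_pos': array([515.61,  47.83,  67.58]), 'force': array([ 3.8 ,  4.5 , -4.39]), 'gripper_width': np.float64(17.87)}
red 326.75 236.9 230 245
231 326.5 [517.   34.8  77.1] 236 326.5 [504.6 -92.3 135.4] 244 327.5 [507.2 -94.1 114.6]
```

arm_command:
  rows:
    - {"delta_pos": [-0.6,0.5,0.3],"roll": 0,"jaw": 8}
    - {"delta_pos": [-1.2,1,0.5],"roll": 0,"jaw": 8}
    - {"delta_pos": [-1.8,1,0.5],"roll": 0,"jaw": 8}
    - {"delta_pos": [-2.4,1,0.5],"roll": 0,"jaw": 8}
    - {"delta_pos": [-3,1,0.5],"roll": 0,"jaw": 8}

```text
time_s: 13.6
ee_pos: [515.5, 44.8, 67.5]
ee_rot: [-179.9, 0.0, 88.1]
force: [-2.2, 3.8, 2.9]
gripper_width: 17.8
gripper_force: 10.0
```

```bash
python3 pin.py
```

```text
{'time_s': np.float64(13.6), 'ee_pos': array([515.54,  44.85,  67.54]), 'force': array([-2.2 ,  3.85,  2.94]), 'gripper_width': np.float64(17.78)}
red 326.78 237.07 230 245
231 326.5 [521.   32.9  78.3] 237 326.5 [504.5 -91.9 132.3] 244 327.5 [507.  -95.7 115.5]
```

arm_command:
  rows:
    - {"delta_pos": [-0.6,0,0],"roll": 0,"jaw": 8}
    - {"delta_pos": [-1.2,0,0],"roll": 0,"jaw": 8}
    - {"delta_pos": [-1.8,0,0],"roll": 0,"jaw": 8}
    - {"delta_pos": [-2.4,0,0],"roll": 0,"jaw": 8}

```text
time_s: 13.98
ee_pos: [515.4, 42.4, 67.5]
ee_rot: [-179.9, 0.0, 88.1]
force: [-2.7, 1.1, 5.8]
gripper_width: 17.4
gripper_force: 10.0
```

```bash
python3 pin.py
```

```text
{'time_s': np.float64(13.98), 'ee_pos': array([515.44,  42.4 ,  67.52]), 'force': array([-2.68,  1.12,  5.82]), 'gripper_width': np.float64(17.38)}
red 327.2 240.04 234 248
235 327.0 [510.1 -88.4 135.5] 240 327.0 [ 504.7 -102.7  130.5] 247 327.5 [ 506.4 -102.   111.2]
```

arm_command:
  rows:
    - {"delta_pos": [-0.3,0,-0.3],"roll": 0,"jaw": 8}
    - {"delta_pos": [-0.6,0,-0.6],"roll": 0,"jaw": 8}
    - {"delta_pos": [-0.9,0,-0.6],"roll": 0,"jaw": 8}

```text
time_s: 14.28
ee_pos: [515.4, 41.6, 67.6]
ee_rot: [-179.9, 0.0, 88.1]
force: [-4.7, 2.8, -0.5]
gripper_width: 17.4
gripper_force: 10.0
```

```bash
python3 pin.py
```

```text
{'time_s': np.float64(14.28), 'ee_pos': array([515.43,  41.57,  67.55]), 'force': array([-4.66,  2.76, -0.47]), 'gripper_width': np.float64(17.35)}
red 326.94 245.75 239 253
240 326.0 [506.7 -88.5 122.3] 245 327.0 [ 505.1 -101.5  116.1] 252 327.5 [ 506.8 -101.2   97. ]
```

arm_command:
  rows:
    - {"delta_pos": [0,-0.3,0],"roll": 0,"jaw": 8}
    - {"delta_pos": [0,-0.7,0],"roll": 0,"jaw": 8}

```text
time_s: 14.5
ee_pos: [515.4, 41.5, 67.6]
ee_rot: [-180.0, 0.0, 88.1]
force: [-2.4, 3.4, -1.5]
gripper_width: 17.9
gripper_force: 10.0
```

```bash
python3 pin.py c7.png
```

```text
{'time_s': np.float64(14.5), 'ee_pos': array([515.41,  41.54,  67.58]), 'force': array([-2.38,  3.38, -1.5 ]), 'gripper_width': np.float64(17.86)}
red 327.03 245.61 239 253
240 326.0 [508.9 -88.1 122. ] 245 327.5 [506.3 -99.6 115.2] 252 327.5 [ 506.6 -101.6   97.3]
```

View pics/c7.png

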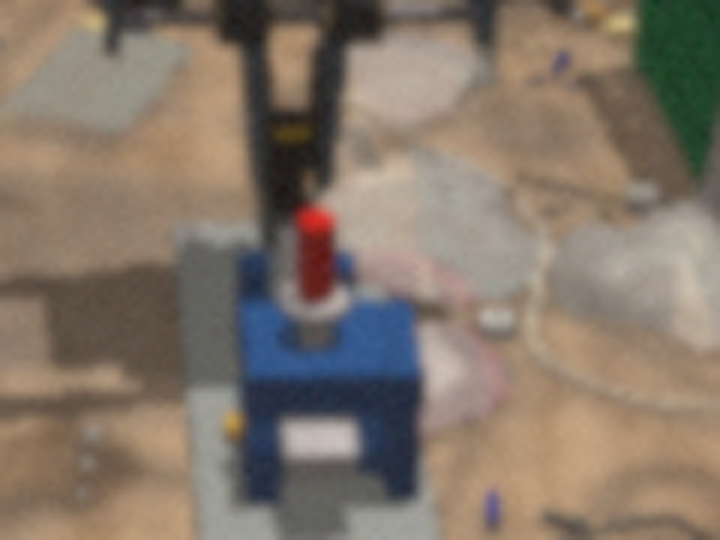

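The pin has dropped: its flange is now at crop (316,300), about 12–16 mm above the yoke. I'll release the rod and go above the pin with the fingers shut.

arm_command:
  rows:
    - {"delta_pos": [0.7,0,0],"roll": 0,"jaw": 8}
    - {"delta_pos": [0.7,0,0],"roll": 0,"jaw": 20}
    - {"delta_pos": [0.7,0,0],"roll": 0,"jaw": 40}
    - {"delta_pos": [0.7,0,0],"roll": 0,"jaw": 45}
    - {"delta_pos": [0.7,0,0],"roll": 0,"jaw": 45}
    - {"delta_pos": [0,0,-12],"roll": 0,"jaw": 45}
    - {"delta_pos": [0,0,-38],"roll": 0,"jaw": 45}
    - {"delta_pos": [0,0,-70],"roll": 0,"jaw": 45}
    - {"delta_pos": [0,0,-95],"roll": 0,"jaw": 20}
    - {"delta_pos": [-10,0,-107.4],"roll": 0,"jaw": 0}
    - {"delta_pos": [-35,-1,-107.4],"roll": 0,"jaw": 0}
    - {"delta_pos": [-65,-1,-107.4],"roll": 0,"jaw": 0}
    - {"delta_pos": [-95,-2,-107.4],"roll": 0,"jaw": 0}
    - {"delta_pos": [-120,-2,-107.4],"roll": 0,"jaw": 0}
    - {"delta_pos": [-134,-2.1,-107.4],"roll": 0,"jaw": 0}
    - {"delta_pos": [-136.2,-2.1,-100],"roll": 0,"jaw": 0}
    - {"delta_pos": [-136.2,-2.1,-85],"roll": 0,"jaw": 0}
    - {"delta_pos": [-136.2,-2.1,-70],"roll": 0,"jaw": 0}
    - {"delta_pos": [-136.2,-2.1,-64],"roll": 0,"jaw": 0}
    - {"delta_pos": [-136.2,-2.1,-64],"roll": 0,"jaw": 0}

```text
time_s: 16.22
ee_pos: [508.1, -93.6, 130.4]
ee_rot: [-179.8, -0.0, 88.1]
force: [-0.8, 0.9, 0.5]
gripper_width: 0.5
gripper_force: 0.0
```

```bash
python3 pin.py
```

```text
{'time_s': np.float64(16.22), 'ee_pos': array([508.13, -93.58, 130.43]), 'force': array([-0.84,  0.92,  0.46]), 'gripper_width': np.float64(0.53)}
red 327.45 247.98 242 253
243 327.0 [505.3 -99.1 120.3] 247 327.5 [ 506.1 -102.1  111.3] 252 327.5 [ 506.6 -100.6   96.7]
```

arm_command:
  rows:
    - {"delta_pos": [0,0,2],"roll": 0,"jaw": 0}
    - {"delta_pos": [0,0,4],"roll": 0,"jaw": 0}
    - {"delta_pos": [0,0,5],"roll": 0,"jaw": 0}
    - {"delta_pos": [0,0,6],"roll": 0,"jaw": 0}
    - {"delta_pos": [0,0,7],"roll": 0,"jaw": 0}
    - {"delta_pos": [0,0,8],"roll": 0,"jaw": 0}
    - {"delta_pos": [0,0,8],"roll": 0,"jaw": 0}

```text
time_s: 16.85
ee_pos: [509.2, -94.5, 124.3]
ee_rot: [180.0, 0.0, 88.1]
force: [-1.0, 0.8, 0.6]
gripper_width: 0.5
gripper_force: 0.8
```

arm_command:
  rows:
    - {"delta_pos": [0,0,0.6],"roll": 0,"jaw": 0}
    - {"delta_pos": [0,0,1.2],"roll": 0,"jaw": 0}
    - {"delta_pos": [0,0,1.8],"roll": 0,"jaw": 0}
    - {"delta_pos": [0,0,2.4],"roll": 0,"jaw": 0}
    - {"delta_pos": [0,0,2.4],"roll": 0,"jaw": 0}

```text
time_s: 17.27
ee_pos: [509.7, -94.6, 122.8]
ee_rot: [179.9, 0.0, 88.1]
force: [-1.0, -0.1, 7.4]
gripper_width: 0.3
gripper_force: 3.5
```

arm_command:
  rows:
    - {"delta_pos": [0,0,0.3],"roll": 0,"jaw": 0}
    - {"delta_pos": [0,0,0.6],"roll": 0,"jaw": 0}
    - {"delta_pos": [0,0,0.8],"roll": 0,"jaw": 0}
    - {"delta_pos": [0,0,0.8],"roll": 0,"jaw": 0}

```text
time_s: 17.6
ee_pos: [509.7, -94.6, 122.1]
ee_rot: [179.9, 0.0, 88.1]
force: [-0.4, -0.1, 6.9]
gripper_width: 0.4
gripper_force: 3.9
```

arm_command:
  rows:
    - {"delta_pos": [0,0,0.5],"roll": 0,"jaw": 0}
    - {"delta_pos": [0,0,1],"roll": 0,"jaw": 0}
    - {"delta_pos": [0,0,1.5],"roll": 0,"jaw": 0}
    - {"delta_pos": [0,0,2],"roll": 0,"jaw": 0}
    - {"delta_pos": [0,0,2],"roll": 0,"jaw": 0}

```text
time_s: 18.02
ee_pos: [509.6, -94.6, 119.9]
ee_rot: [179.9, 0.0, 88.1]
force: [-1.0, 0.1, 6.2]
gripper_width: 0.8
gripper_force: 3.3
```

arm_command:
  rows:
    - {"delta_pos": [0,0,0.6],"roll": 0,"jaw": 0}
    - {"delta_pos": [0,0,1.2],"roll": 0,"jaw": 0}
    - {"delta_pos": [0,0,1.8],"roll": 0,"jaw": 0}
    - {"delta_pos": [0,0,2.4],"roll": 0,"jaw": 0}
    - {"delta_pos": [0,0,3],"roll": 0,"jaw": 0}
    - {"delta_pos": [0,0,3],"roll": 0,"jaw": 0}

```text
time_s: 18.52
ee_pos: [509.4, -94.4, 116.6]
ee_rot: [179.9, 0.0, 88.1]
force: [-1.1, 0.0, 4.6]
gripper_width: 0.7
gripper_force: 2.2
```

arm_command:
  rows:
    - {"delta_pos": [0,0,0.6],"roll": 0,"jaw": 0}
    - {"delta_pos": [0,0,1.2],"roll": 0,"jaw": 0}
    - {"delta_pos": [0,0,1.8],"roll": 0,"jaw": 0}
    - {"delta_pos": [0,0,2.4],"roll": 0,"jaw": 0}
    - {"delta_pos": [0,0,2.4],"roll": 0,"jaw": 0}

```text
time_s: 18.93
ee_pos: [509.5, -94.4, 114.2]
ee_rot: [179.9, 0.0, 88.1]
force: [-0.3, 0.4, 5.0]
gripper_width: 0.5
gripper_force: 2.9
```

arm_command:
  rows:
    - {"delta_pos": [0,0,0.5],"roll": 0,"jaw": 0}
    - {"delta_pos": [0,0,1],"roll": 0,"jaw": 0}
    - {"delta_pos": [0,0,1.5],"roll": 0,"jaw": 0}
    - {"delta_pos": [0,0,2],"roll": 0,"jaw": 0}
    - {"delta_pos": [0,0,2],"roll": 0,"jaw": 0}

```text
time_s: 19.35
ee_pos: [509.5, -94.4, 112.1]
ee_rot: [179.9, 0.0, 88.1]
force: [-0.6, 0.8, 4.9]
gripper_width: 0.2
gripper_force: 2.7
```

arm_command:
  rows:
    - {"delta_pos": [0,0,0.3],"roll": 0,"jaw": 0}
    - {"delta_pos": [0,0,0.6],"roll": 0,"jaw": 0}
    - {"delta_pos": [0,0,0.9],"roll": 0,"jaw": 0}
    - {"delta_pos": [0,0,0.9],"roll": 0,"jaw": 0}

```text
time_s: 19.68
ee_pos: [509.5, -94.5, 111.3]
ee_rot: [179.9, 0.0, 88.1]
force: [0.3, -0.8, 6.1]
gripper_width: 0.5
gripper_force: 3.1
```

Cmd z is about 110.6; the next increments should show the seat.

arm_command:
  rows:
    - {"delta_pos": [0,0,0.3],"roll": 0,"jaw": 0}
    - {"delta_pos": [0,0,0.6],"roll": 0,"jaw": 0}
    - {"delta_pos": [0,0,0.6],"roll": 0,"jaw": 0}

```text
time_s: 19.93
ee_pos: [509.7, -94.5, 111.2]
ee_rot: [179.9, 0.0, 88.1]
force: [-1.2, 0.4, 10.1]
gripper_width: 0.3
gripper_force: 4.6
```

arm_command:
  rows:
    - {"delta_pos": [0,0,0.3],"roll": 0,"jaw": 0}
    - {"delta_pos": [0,0,0.6],"roll": 0,"jaw": 0}
    - {"delta_pos": [0,0,0.6],"roll": 0,"jaw": 0}

```text
time_s: 20.18
ee_pos: [509.7, -94.5, 111.2]
ee_rot: [179.9, 0.0, 88.1]
force: [-2.4, 0.2, 11.9]
gripper_width: 0.4
gripper_force: 6.4
```

arm_command:
  rows:
    - {"delta_pos": [0,0,0.3],"roll": 0,"jaw": 0}
    - {"delta_pos": [0,0,0.3],"roll": 0,"jaw": 0}
    - {"delta_pos": [0,0,0.3],"roll": 0,"jaw": 0}

```text
time_s: 20.43
ee_pos: [509.8, -94.4, 111.2]
ee_rot: [179.9, 0.0, 88.1]
force: [-2.7, 1.2, 13.8]
gripper_width: 0.5
gripper_force: 7.2
```

arm_command:
  rows:
    - {"delta_pos": [0,0,-2],"roll": 0,"jaw": 0}
    - {"delta_pos": [0,0,-10],"roll": 0,"jaw": 0}
    - {"delta_pos": [0,0,-30],"roll": 0,"jaw": 0}
    - {"delta_pos": [0,0,-60],"roll": 0,"jaw": 0}
    - {"delta_pos": [0,0,-85],"roll": 0,"jaw": 0}
    - {"delta_pos": [-15,0,-95],"roll": 0,"jaw": 0}
    - {"delta_pos": [-45,0,-95],"roll": 0,"jaw": 0}
    - {"delta_pos": [-75,0,-95],"roll": 0,"jaw": 0}
    - {"delta_pos": [-90,0,-95],"roll": 0,"jaw": 0}
    - {"delta_pos": [-90,0,-95],"roll": 0,"jaw": 0}
    - {"delta_pos": [-90,0,-95],"roll": 0,"jaw": 0}

```text
time_s: 21.35
ee_pos: [505.7, -184.6, 203.8]
ee_rot: [-180.0, -0.0, 88.0]
force: [0.2, 0.6, -0.2]
gripper_width: 0.5
gripper_force: 0.0
```

```bash
python3 pin.py c8.png
```

```text
{'time_s': np.float64(21.35), 'ee_pos': array([ 505.72, -184.63,  203.82]), 'force': array([ 0.23,  0.58, -0.22]), 'gripper_width': np.float64(0.53)}
red 327.55 251.28 245 258
246 327.5 [507.5 -93.3 108.8] 251 328.0 [508.1 -99.2  98.5] 257 327.0 [ 505.8 -101.1   83.1]
```

View pics/c8.png

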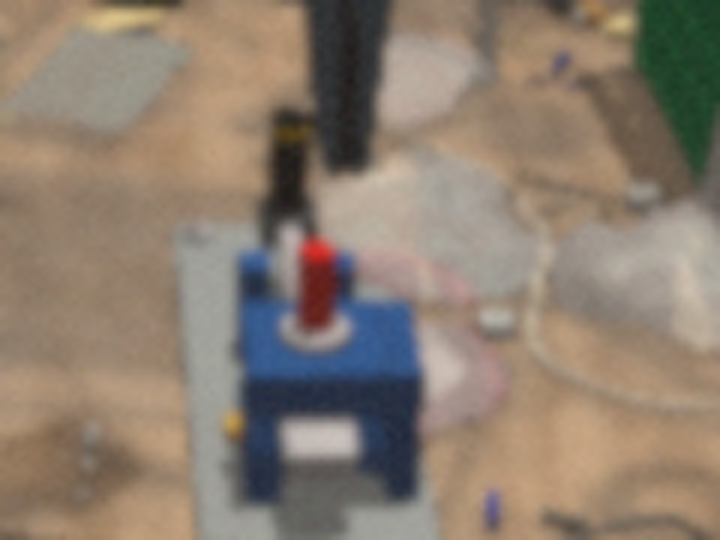

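The pin's flange at crop (316,330) lies flush on the yoke, and the gripper is clear of everything.

```bash
python3 -c "
from workcell import env
print(env.job_done())"
```

```text
the job is handed in; nothing more can be done
None
```

The rod is coupled: the pin dropped through the rod's eye and is pressed home, flange flush on the yoke (about 14 N peak push); the gripper is clear and the job was handed in at about 21 s, with no verdict returned.

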